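Hang the green glaze sample tile on the studio's sample rail

ROBOT

A 6-joint arm with a two-finger parallel gripper is mounted at the origin on the work surface. World frame = base frame: x ahead of the robot, y to its left, z up, the work surface at z = 0. Lengths are in m, angles in rad, forces in N, time in s.
With the tool pointing down it reaches from about 0.375 to 0.975 m from the base axis. Payload 3.8 kg.
Tool frame: the origin (TCP) lies between the finger pads; the fingertips stand 25 mm ahead of it and the grasp point (between the pads) lies 6 mm ahead of it (tip_reach is the distance from the TCP to the fingertips, in m); z points along the fingers, y is the line along which they close (so a half turn about z gives the same grasp; the last joint's range is limited). The gripper opens to 85 mm and grips with 20 to 120 N. Pads are 22 mm wide; open, the fingers measure 114 mm over their backs; the gripper's body (76 mm by 85 mm) begins 54 mm behind the grasp point. The pads swing forward as they close: fully open they stand 13 mm farther back than shut.
Start: joints at [1.126, 0.264, 1.604, -0, 1.274, -0.037], TCP at [0.268, 0.62, 0.256] pointing down, gripper open.
Joint ranges: [-2.63, 2.63], [-0.94, 2.18], [0.31, 2.57], [-1.31, 4.45], [0, 2.66], [-2.55, 2.55]. Speed limits (rad/s): [2.57, 2.57, 3.14, 3.14, 3.14, 3.14].

INTERFACE

Orientations are given as a 3x3 rotation matrix whose columns are the frame's x, y, z axes.
In Python, from workcell import state, capture, get_calibration, job_done, tip_reach gives the robot as it stands. The module is installed in compiled form; this text tells all that it offers.
- The arm moves only by the tool send_rows, never from a script. Its argument "rows" is a list of rows, each an object with "travel": the shift along the tool's x, y, z in cm, a list of three; "angular": the turn, a rotation vector about the tool's x, y, z in degrees, a list of three. In form: [{"travel": [tx, ty, tz], "angular": [rx, ry, rz]}, ...]. A call has 1 to 8 rows; each row is the pose to reach, as a shift and turn from the pose commanded when the call began, along the tool's axes at that moment; what a row does not reach only later rows make up. A row lasts 1/8 s, in which the tool goes at most 62.5 mm and 10.7 degrees, less where a joint would pass 70% of its speed; a pose out of reach is approached as far as the arm can. A call with a gripper value outside its range is refused whole. "hand" is the closure, from 0 (fully open) to 1 (shut), set as the call begins (left out, the last holds). The fingers move at their own pace and stop on an object; the grip force is fixed at half the most. Time passes only in rows, so rows that repeat a pose let the fingers close. It gives the time, the measured TCP pose, the force, the opening and the grip force at its end, in the units of the state.
- state(): the state, without advancing time (a new reading comes with each control period).
- capture(name): name is "scene" or "top"; returns the picture (420x560x3 uint8, red, green, blue); there is no depth.
- get_calibration(name): a dict with "mtx" (3x3 intrinsics, pixels), "position" and "rotation" of the camera in the world. Camera axes: x right, y up, looking along -z (the intrinsics and any distortion apply to the point x, -y, -z); pixel columns grow to the right and rows downward; lengths in m; the calibration is good to about 2 mm. A picture is of the moment at which its call begins. get_calibration takes no time and is no camera call.
- job_done(): hands the job in; it is judged then, once.
The state is a dict: "clock": time; "joint_positions": joint angles; "dq": joint speeds; "joint_torque": joint torques, N m; "tcp_pos": TCP position; "ee_rot": TCP orientation; "wrist_force": force on the tool from outside, world axes, zero at the start; "torque": the same for the moment, N m; "gripper_width": finger opening in m; "finger_force": force on a finger pad.
Only numpy, scipy, OpenCV 4.12 (cv2) and the standard library are available. Lean on these libraries where they do the work, as an engineer would, in place of code of your own. Each camera call takes 0.05 s, during which the arm holds its last target. There are 200 camera calls.

TASK

Take the green sample tile out of the drying rack and hang it by its keyhole on the free screw of the sample rail, glazed face out: put the hole over the screw head, lay the tile flat against the rail and push it down until it is fully home, then let go. Leave it hanging straight and flush. It is fired ceramic, so feel your way gently, do not drop it, and do not disturb the other tiles or the things on the bench.

Things in the scene. Friction and masses are not known exactly. Their poses are not given: they have to be found in the camera images.
- tile_center (a point): Green ceramic tile, 90 mm wide (y), 150 high (z), 10 thick (x), 0.28 kg, top 22 bare clay; chips if forced on screw or rail with over 20 N. +x out of the glazed face. Point: its centre. Keyhole right through, on the centre line: octagonal hole 27 across, centred 11 below this point; above it an 11 wide slot that ends 21 above this point, its sides ramped 7 to 10 thick at the start.
- rail: Wooden stand, batten 430 mm long (y), 60 high, 18 thick, top edge 168 above the bench; origin on the bench below the middle of the batten's front face, which is the plane x = 0; +x points out of it, away from the robot. Three places at y = -130, 0, +130, 150 above the bench: two hold hung tiles, the third the bare screw. A tile hung flush has its centre at x = 5.
- screw (a joint): The free screw, along the rail's +x, set by eye: up to 10 mm sideways and 10 up or down from its place's nominal point. Shank 8 across; domed head 18 across, top 16.5 off the rail; under it a springy washer 16 across, 8.5 off the rail. Value: how far the tile draws the head out (0 free, 1.5 mm home). It pinches with 3.6 N + 0.9 N/mm: push tile down with 5 to 10 N. Home: axis 17 above tile centre.
- hung_blue_mid (a point): Centre of the dark blue tile, same size, hung on another of the three places and free to swing on its screw; +x out of its glazed face.
- hung_brown_mid (a point): Centre of the dark brown tile, same size, hung on another of the three places and free to swing on its screw; +x out of its glazed face.
- rack: Wooden drying rack 230 (x) x 110 (y), origin under its middle. Three grooves 13 wide across it at x = -70, 0, +70: floor 14 above the bench, cheeks up to 50. One tile stands loosely upright in each, glazed face to the rack's +x.
- tile_ochre_center (a point): Centre of the ochre yellow tile, same size and shape as the green one, standing in the drying rack; not to be moved.
- tile_cream_center (a point): Centre of the cream tile, same size and shape as the green one, standing in the drying rack; not to be moved.
- jar_blue: Loose jar of blue glaze, 60 across, 85 high, white cap, origin under its middle.
- jar_red: Loose jar of red glaze, 60 across, 85 high, white cap, origin under its middle.
- glaze_brush: Loose flat glaze brush, 200 long (x), 42 wide, 20 high, origin under its middle.
- rib: Loose wooden throwing rib, 110 x 50 and 7 thick, lying flat, origin under its middle.

How it is judged:
By the outcome, as a careful person would: the job done as asked, in the order asked, and still so for the second after the job is handed in, with the robot touching nothing.
It also fails if it takes over 72 s, if anything falls off the work surface, if the arm or the gripper's body presses on something with over 40 N, if the wrist force passes 120 N, or if a joint passes its speed limit or range.

## Working session

There is one attempt and no reset: what is moved stays moved. The work goes in short steps, Python scripts to look and compute and a tool call to move; the robot and the scene stay as the last step left them, time stands still between calls to the robot, and variables do not carry over. Pictures are saved under pics/ and viewed, at most 10 in all, crops included, and the job is handed in when it is done.

Besides the shell and the picture viewer there is one more tool, called as name(argument=value, ...), one argument or row to a line, values as JSON. send_rows: Moves the arm, as the interface text tells. Its arguments: {"type":"object","properties":{"rows":{"type":"array","items":{"type":"object","properties":{"travel":{"type":"array","items":{"type":"number"}},"angular":{"type":"array","items":{"type":"number"}}}}},"hand":{"type":"number"}},"required":["rows"]}

```bash
mkdir -p pics; python3 - <<'E'
from workcell import *
import cv2,numpy as np
np.set_printoptions(precision=4,suppress=True)
for n in("scene","top"):
    p=capture(n);cv2.imwrite(f"pics/{n}0.png",p[:,:,::-1]);c=get_calibration(n);print(n,c)
print(state(),tip_reach)
E
```

```text
scene {'mtx': array([[474.6645,   0.    , 278.5463],
       [  0.    , 474.6645, 214.7019],
       [  0.    ,   0.    ,   1.    ]]), 'position': array([ 1.3978, -0.1257,  0.7079]), 'rotation': array([[ 0.0859, -0.5508,  0.8302],
       [ 0.9962,  0.0353, -0.0797],
       [ 0.0146,  0.8339,  0.5517]])}
top {'mtx': array([[408.9734,   0.    , 278.7114],
       [  0.    , 408.9734, 201.7937],
       [  0.    ,   0.    ,   1.    ]]), 'position': array([ 0.3456, -0.0663,  1.2047]), 'rotation': array([[ 0.027 ,  0.9881, -0.1513],
       [-0.9996,  0.0257, -0.0101],
       [-0.0061,  0.1516,  0.9884]])}
{'clock': 0.1, 'joint_positions': array([ 1.1261,  0.2647,  1.6053, -0.    ,  1.2737, -0.0369]), 'dq': array([ 0.0001, -0.0023, -0.0028,  0.0001, -0.    , -0.0003]), 'joint_torque': array([ -0.0006, -51.6709, -36.8589,  -0.0002,   0.0065,   0.    ]), 'tcp_pos': array([0.2674, 0.6191, 0.2551]), 'ee_rot': array([[-0.918 ,  0.3966, -0.0009],
       [ 0.3966,  0.918 , -0.0019],
       [ 0.0001, -0.0021, -1.    ]]), 'wrist_force': array([-0.1484, -0.1785,  0.3953]), 'torque': array([-0.0564,  0.0204, -0.0334]), 'finger_force': 0.0, 'gripper_width': 0.08541139191997053} 0.025
```

View pics/scene0.png

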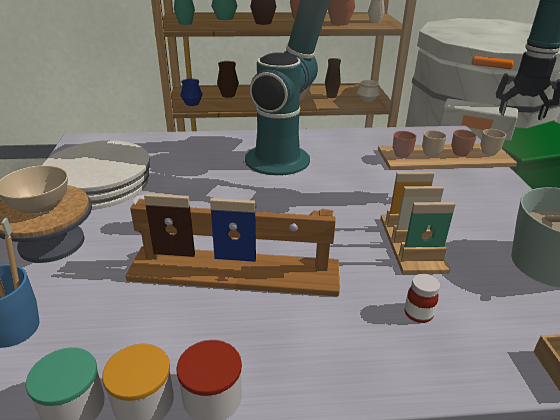

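View pics/top0.png

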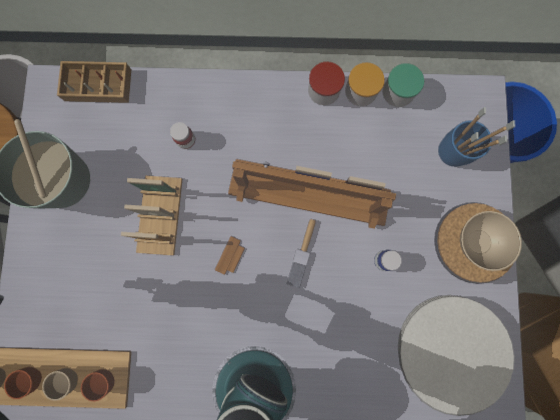

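The scene view shows the free screw at about (293,227) on the rail's +y end. The green tile is in the front groove at (428,230), with cream and ochre behind it. In the top view the rail runs from (235,180) to (390,205), the screw is near (266,167) and the green tile near (153,187). Next I'll take enlarged crops.

```bash
python3 - <<'E'
import cv2,numpy as np
s=cv2.imread("pics/scene0.png");t=cv2.imread("pics/top0.png")
def crop(i,x,y,w,h,k): return cv2.resize(i[y:y+h,x:x+w],None,fx=k,fy=k,interpolation=cv2.INTER_CUBIC)
a=crop(s,260,190,80,58,5);b=crop(s,385,165,80,115,5)[:575]
c=crop(t,225,150,80,58,5)
L=np.vstack([a,c]);L=L[:575]
b=b[:L.shape[0]];L=L[:b.shape[0]]
cv2.imwrite("pics/c1.png",np.hstack([L,b]))
cv2.imwrite("pics/c2.png",crop(t,115,165,75,100,6))
E
```

```text
(no output)
```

View pics/c1.png

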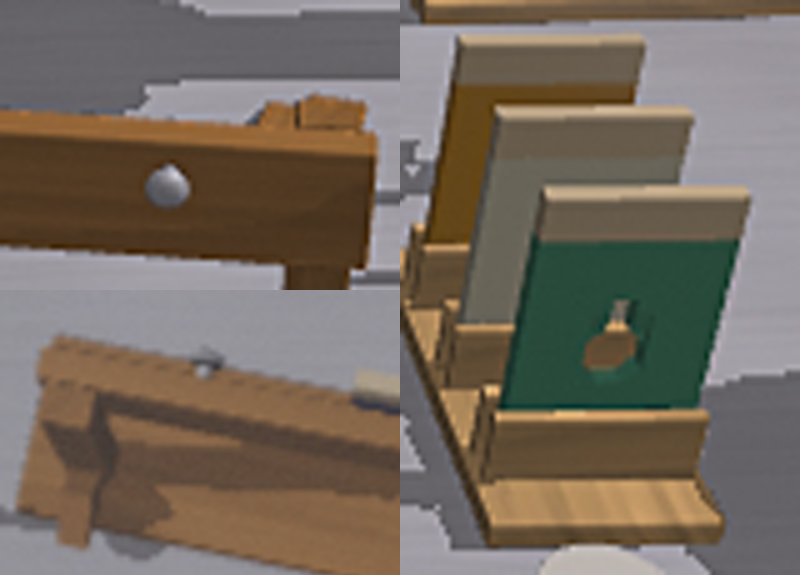

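View pics/c2.png

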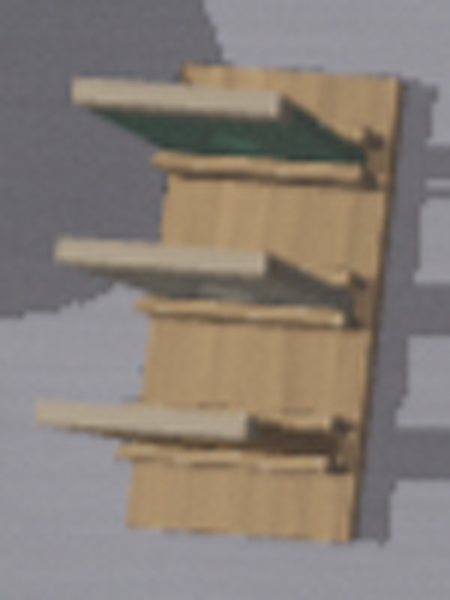

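The crops show the screw head at scene-crop (168,187) and top-crop (207,362). The green tile's top-front corners are at scene-crop (543,208) and (746,200). In the top crop they are at (74,80) and (285,95). I still need the far end of the rail to get its yaw.

```bash
python3 - <<'E'
import cv2,numpy as np
s=cv2.imread("pics/scene0.png");t=cv2.imread("pics/top0.png")
def crop(i,x,y,w,h,k): return cv2.resize(i[y:y+h,x:x+w],None,fx=k,fy=k,interpolation=cv2.INTER_CUBIC)
cv2.imwrite("pics/c3.png",np.vstack([np.hstack([crop(s,120,190,65,48,6),crop(t,340,165,65,48,6)]),np.hstack([crop(s,280,205,65,48,6),crop(t,226,150,65,48,6)])]))
E
```

```text
(no output)
```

View pics/c3.png

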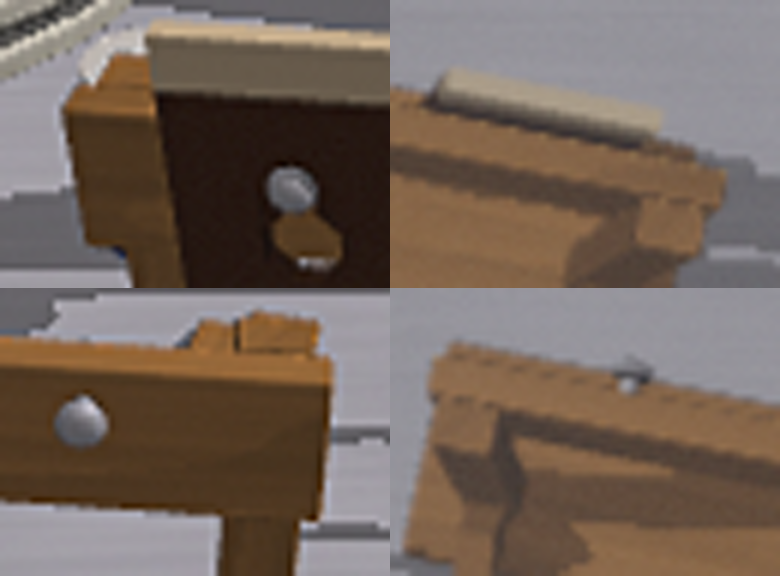

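```bash
cat > h.py <<'E'
import numpy as np,cv2
from workcell import *
np.set_printoptions(precision=4,suppress=True)
C={n:get_calibration(n) for n in("scene","top")}
def ray(n,p):
    c=C[n];d=np.linalg.inv(c["mtx"])@[p[0],p[1],1];d=c["rotation"]@(d*[1,-1,-1]);return c["position"],d/np.linalg.norm(d)
def tri(ps,pt):
    (a,u),(b,v)=ray("scene",ps),ray("top",pt)
    s=np.linalg.lstsq(np.c_[u,-v],b-a,rcond=None)[0];P,Q=a+s[0]*u,b+s[1]*v
    return (P+Q)/2,np.linalg.norm(P-Q)*1000
def hit(n,p,o,nrm):
    a,u=ray(n,p);return a+u*((np.array(o)-a)@nrm)/(u@nrm)
def proj(n,X):
    c=C[n];q=c["rotation"].T@(np.array(X)-c["position"])*[1,-1,-1];q=c["mtx"]@q;return q[:2]/q[2]
def cp(x,y,ox,oy,k): return np.array([(x+.5)/k-.5+ox,(y+.5)/k-.5+oy])
E
python3 - <<'E'
from h import *
RL,e1=tri(cp(66,108,120,190,6),cp(335,172,340,165,6))
RR,e2=tri(cp(329,96,280,205,6),cp(65,55,226,150,6))
print("rail -y,+y corners",RL,e1,RR,e2,np.linalg.norm(RR-RL))
ry=(RR-RL);ry[2]=0;ry/=np.linalg.norm(ry);rx=np.array([ry[1],-ry[0],0]);print("rx",rx,np.degrees(np.arctan2(rx[1],rx[0])))
O=(RL+RR)/2
s=cv2.imread("pics/scene0.png")
w=s[215:240,280:306].astype(int);m=((w.max(2)-w.min(2)<35)&(w.max(2)>95)).astype(np.uint8)
n,l,st,ce=cv2.connectedComponentsWithStats(m);print(st,ce)
i=1+np.argmax(st[1:,4]);p=ce[i]+[280,215]
print(p)
for d in(.0085,.0125):
    X=hit("scene",p,O+d*rx,rx);print("screw",d,X,"rail y",(X-O)@ry,X[2])
print("tri",tri(p,cp(243,88,226,150,6)), "rail x",(tri(p,cp(243,88,226,150,6))[0]-O)@rx)
T=[]
for a,b in(((143,208),(285,95)),((346,200),(74,80)),((148,188),(281,117)),((350,187),(76,104))):
    X,e=tri(cp(*a,385,165,5),cp(*b,115,165,6));T.append(X);print(X,e)
gy=T[1]-T[0];g2=T[3]-T[2];print(np.linalg.norm(gy),np.linalg.norm(g2),[np.degrees(np.arctan2(-g[0],g[1])) for g in(gy,g2)])
print("mean",np.mean(T,0))
# tops from top view only on z=.164 plane
U=[hit("top",cp(*b,115,165,6),[0,0,.164],np.array([0,0,1.])) for b in((285,95),(74,80),(281,117),(76,104))]
print(np.array(U),np.mean(U,0))
for g in(U[1]-U[0],U[3]-U[2]):print(np.degrees(np.arctan2(-g[0],g[1])))
# rack right edge direction in z=0.014.. plane
A=hit("top",cp(403,75,115,165,6),[0,0,.014],np.array([0,0,1.]));B=hit("top",cp(350,540,115,165,6),[0,0,.014],np.array([0,0,1.]))
d=A-B;print("rack x ang",np.degrees(np.arctan2(d[1],d[0])),np.linalg.norm(d))
# other tiles' top centres
for n,q in(("cream",((270,252),(57,240),(266,276),(60,262))),("ochre",((252,412),(38,402),(250,440),(38,424)))):
    V=np.array([hit("top",cp(*b,115,165,6),[0,0,.164],np.array([0,0,1.])) for b in q]);print(n,V.mean(0))
E
```

```text
rail -y,+y corners [ 0.5348 -0.3554  0.1655] 0.03045433268995941 [0.6153 0.0604 0.1686] 5.7375916437681695 0.4236083383779527
rx [ 0.9818 -0.1902  0.    ] -10.962786844372092
[[  0   0  26  25 614]
 [ 10   8   8   7  36]] [[12.4267 12.0586]
 [13.75   11.    ]]
[293.75 226.  ]
screw 0.0085 [ 0.6087 -0.0184  0.1545] rail y 0.13313694139246654 0.154491955087233
screw 0.0125 [ 0.6127 -0.0189  0.1573] rail y 0.13336185168420314 0.15727615741554224
tri (array([ 0.6061, -0.0188,  0.1527]), np.float64(1.453601203364477)) rail x 0.006023290411993968
[0.5544 0.2503 0.1573] 1.4611270468976638
[0.5578 0.3408 0.1602] 3.4691162713141663
[0.5446 0.2527 0.1608] 3.261211792733437
[0.5483 0.3428 0.16  ] 3.5084528870665728
0.09065027791469428 0.09019232642123633 [np.float64(-2.116205347195323), np.float64(-2.3626637771582897)]
mean [0.5513 0.2966 0.1596]
[[0.5533 0.249  0.164 ]
 [0.5575 0.3411 0.164 ]
 [0.5435 0.25   0.164 ]
 [0.547  0.3394 0.164 ]] [0.5503 0.2949 0.164 ]
-2.652499385618775
-2.2011882418741697
rack x ang -2.789045333897267 0.22956815343357953
cream [0.4809 0.2963 0.164 ]
ochre [0.4114 0.2989 0.164 ]
```

```bash
cat >> h.py <<'E'
from scipy.spatial.transform import Rotation as Ro
def go(P,ang):
    s=state();R=s["ee_rot"];y=np.array([np.cos(np.radians(ang)),np.sin(np.radians(ang)),0])
    z=np.array([0,0,-1.]);T=np.c_[np.cross(y,z),y,z]
    print("travel cm",R.T@(np.array(P)-s["tcp_pos"])*100,"angular",np.degrees(Ro.from_matrix(R.T@T).as_rotvec()),"F",s["wrist_force"],"tcp",s["tcp_pos"])
E
python3 - <<'E'
from h import *
z=np.array([0,0,1.])
A=hit("top",cp(403,75,115,165,6),[0,0,.014],z);B=hit("top",cp(350,540,115,165,6),[0,0,.014],z)
d=(A-B)/np.linalg.norm(A-B);n=np.array([-d[1],d[0],0]);c=(A+B)/2
print("groove centre",c+.07*d+.055*n)
go([.551,.296,.255],-2.5)
E
```

```text
groove centre [0.5527 0.2936 0.014 ]
travel cm [-38.8453 -18.414    0.0433] angular [-0.1054  0.0687 69.1365] F [-0.1484 -0.1785  0.3953] tcp [0.2674 0.6191 0.2551]
```

send_rows(
  rows=[
    {"travel": [-38.8,-18.4,0],"angular": [0,0,69.1]},
    {"travel": [-38.8,-18.4,0],"angular": [0,0,69.1]},
    {"travel": [-38.8,-18.4,0],"angular": [0,0,69.1]},
    {"travel": [-38.8,-18.4,0],"angular": [0,0,69.1]},
    {"travel": [-38.8,-18.4,0],"angular": [0,0,69.1]},
    {"travel": [-38.8,-18.4,0],"angular": [0,0,69.1]},
    {"travel": [-38.8,-18.4,0],"angular": [0,0,69.1]},
    {"travel": [-38.8,-18.4,0],"angular": [0,0,69.1]},
  ],
)

```text
clock: 1.1
tcp_pos: [0.553, 0.2935, 0.2556]
ee_rot: [[0.048, 0.999, -0.0], [0.999, -0.048, -0.001], [-0.001, -0.0, -1.0]]
wrist_force: [-0.1, 0.2, 0.6]
gripper_width: 0.0858
finger_force: 0.0
```

send_rows(
  rows=[
    {"travel": [0,0,0],"angular": [0,0,0]},
    {"travel": [0,0,0],"angular": [0,0,0]},
  ],
)

```text
clock: 1.35
tcp_pos: [0.5499, 0.2979, 0.256]
ee_rot: [[0.041, 0.999, -0.001], [0.999, -0.041, 0.0], [0.0, -0.001, -1.0]]
wrist_force: [-0.4, -0.2, -0.3]
gripper_width: 0.0859
finger_force: 0.0
```

```bash
python3 - <<'E'
from h import *
go([.551,.296,.152],-2.5)
p=capture("scene");cv2.imwrite("pics/s1.png",cv2.resize(p[60:300,330:530],None,fx=2.5,fy=2.5)[:,:,::-1])
E
```

```text
travel cm [-0.1844  0.1232 10.4   ] angular [-0.0434 -0.0031  0.1384] F [-0.3999 -0.2074 -0.2995] tcp [0.5499 0.2979 0.256 ]
```

View pics/s1.png

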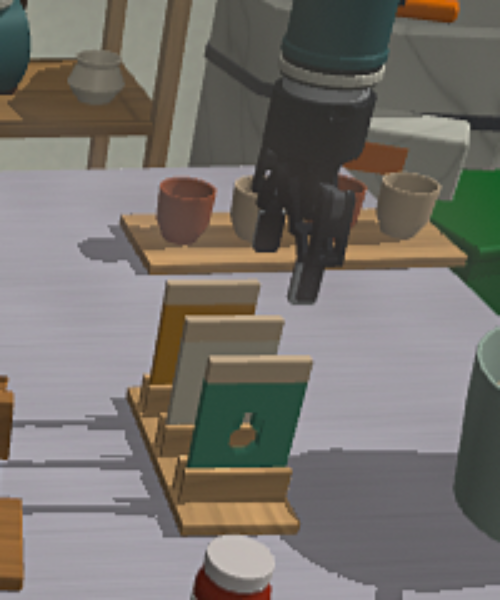

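The gripper is above the green tile, with the front fingertip at crop (303,298) and the tile top at (262,360). Descending now with the fingers half open.

send_rows(
  hand=0.4,
  rows=[
    {"travel": [-0.2,0.15,0.5],"angular": [0,0,0]},
    {"travel": [-0.2,0.15,1],"angular": [0,0,0]},
    {"travel": [-0.2,0.15,3],"angular": [0,0,0]},
    {"travel": [-0.2,0.15,5],"angular": [0,0,0]},
    {"travel": [-0.2,0.15,7],"angular": [0,0,0]},
    {"travel": [-0.2,0.15,9],"angular": [0,0,0]},
    {"travel": [-0.2,0.15,10.3],"angular": [0,0,0]},
    {"travel": [-0.2,0.15,10.3],"angular": [0,0,0]},
  ],
)

```text
clock: 2.4
tcp_pos: [0.5514, 0.2943, 0.1515]
ee_rot: [[0.043, 0.999, -0.003], [0.999, -0.043, -0.001], [-0.001, -0.003, -1.0]]
wrist_force: [-0.2, -0.1, -0.1]
gripper_width: 0.0514
finger_force: 0.0
```

send_rows(
  hand=0.8,
  rows=[
    {"travel": [0,0,0],"angular": [0,0,0]},
    {"travel": [0,0,0],"angular": [0,0,0]},
  ],
)

```text
clock: 2.65
tcp_pos: [0.5531, 0.2952, 0.1545]
ee_rot: [[0.043, 0.999, 0.002], [0.999, -0.043, 0.001], [0.001, 0.002, -1.0]]
wrist_force: [0.7, -0.4, 0.6]
gripper_width: 0.0176
finger_force: 0.0
```

send_rows(
  hand=1,
  rows=[
    {"travel": [0,0,0],"angular": [0,0,0]},
    {"travel": [0,0,0],"angular": [0,0,0]},
    {"travel": [0,0,0],"angular": [0,0,0]},
    {"travel": [0,0,0],"angular": [0,0,0]},
  ],
)

```text
clock: 3.15
tcp_pos: [0.5529, 0.2952, 0.1545]
ee_rot: [[0.043, 0.999, 0.002], [0.999, -0.043, 0.001], [0.001, 0.002, -1.0]]
wrist_force: [-0.8, -0.0, 5.6]
gripper_width: 0.0096
finger_force: 59.7
```

send_rows(
  rows=[
    {"travel": [0,0,-0.3],"angular": [0,0,0]},
    {"travel": [0,0,-0.8],"angular": [0,0,0]},
    {"travel": [0,0,-1.6],"angular": [0,0,0]},
    {"travel": [0,0,-3],"angular": [0,0,0]},
    {"travel": [0,0,-5],"angular": [0,0,0]},
    {"travel": [0,0,-7],"angular": [0,0,0]},
    {"travel": [0,0,-9],"angular": [0,0,0]},
    {"travel": [0,0,-11],"angular": [0,0,0]},
  ],
)

```text
clock: 4.15
tcp_pos: [0.5525, 0.2949, 0.2652]
ee_rot: [[0.043, 0.999, 0.001], [0.999, -0.043, 0.0], [0.0, 0.001, -1.0]]
wrist_force: [-0.2, 1.1, -2.3]
gripper_width: 0.0089
finger_force: 58.5
```

send_rows(
  rows=[
    {"travel": [0,0,0],"angular": [0,0,0]},
    {"travel": [0,0,0],"angular": [0,0,0]},
  ],
)

```text
clock: 4.4
tcp_pos: [0.552, 0.2946, 0.2628]
ee_rot: [[0.043, 0.999, -0.001], [0.999, -0.043, -0.0], [-0.0, -0.001, -1.0]]
wrist_force: [0.9, 0.0, -3.6]
gripper_width: 0.0093
finger_force: 58.7
```

```bash
python3 - <<'E'
from h import *
for i in range(3):
    s=state();print(s["clock"],s["tcp_pos"],s["wrist_force"],s["torque"]);p=capture("scene");t=capture("top")
cv2.imwrite("pics/s2f.png",p[:,:,::-1]);cv2.imwrite("pics/t2f.png",t[:,:,::-1])
print(proj("scene",s["tcp_pos"]),proj("top",s["tcp_pos"]))
a=cv2.resize(p[120:270,380:500],None,fx=4,fy=4);b=cv2.resize(t[120:270,110:185],None,fx=4,fy=4);cv2.imwrite("pics/c4.png",np.hstack([a,b])[:,:,::-1])
E
```

```text
4.4 [0.552  0.2946 0.2628] [ 0.8748  0.048  -3.6245] [-0.0144 -0.0254  0.0251]
4.5 [0.5516 0.2944 0.2618] [-0.1256 -0.1978 -2.5874] [-0.0501 -0.0115  0.037 ]
4.6 [0.5517 0.2945 0.2619] [-0.2529  0.4462 -2.4708] [-0.053  -0.0084  0.0771]
[442.6041 162.0458] [130.926  172.1448]
```

View pics/c4.png

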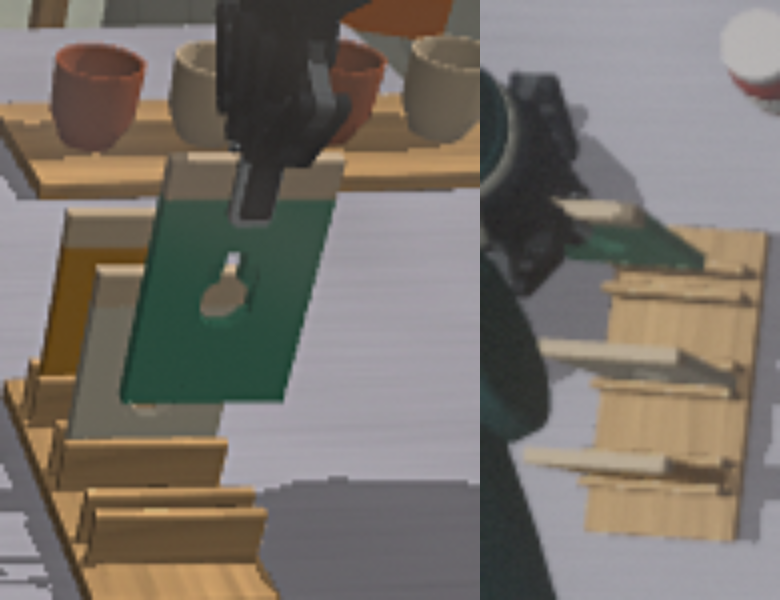

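The tile is held clear above the rack. Its front-face corners are at about crop (172,158), (344,158), (123,402) and (285,403), with the hole near (225,297). Next I'll measure its pose in the hand.

```bash
python3 - <<'E'
from h import *
s=state();R=s["ee_rot"];t=s["tcp_pos"];nx=R[:,1]
p=cv2.imread("pics/s2f.png").astype(int)
# green mask corners
b,g,r=p[...,0],p[...,1],p[...,2];m=((g-r>20)&(g>b-5)).astype(np.uint8);m[:160]=0;m[:,:405]=0;m[:,475:]=0;m[225:]=0
c=max(cv2.findContours(m,0,1)[0],key=cv2.contourArea);h=cv2.convexHull(c)
q=cv2.approxPolyDP(h,3,True)[:,0];print("green quad",q.tolist())
for n,x in(("TL",cp(172,158,380,120,4)),("TR",cp(344,158,380,120,4)),("BL",cp(123,402,380,120,4)),("BR",cp(285,403,380,120,4)),("hole",cp(225,297,380,120,4))):
    X=hit("scene",x,t+.005*nx,nx);d=X-t;print(n,X,"rel along tile y,z",d@R[:,0]*1000,d[2]*1000)
# hung + screw via same method
s0=cv2.imread("pics/scene0.png");w=s0[215:240,280:306].astype(int);d=w.max(2)-w.min(2)
print(d[6:20,8:20])
E
```

```text
green quad [[463, 171], [450, 219], [410, 219], [421, 171]]
TL [0.555  0.249  0.2716] rel along tile y,z -45.403695687496665 9.281494040605075
TR [0.5589 0.3386 0.2709] rel along tile y,z 44.28693481426065 8.636491545197911
BL [0.5548 0.2493 0.1208] rel along tile y,z -44.94864740220412 -141.53742524525015
BR [0.5588 0.3412 0.1187] rel along tile y,z 46.949392697936915 -143.55641980108314
hole [0.5568 0.2932 0.1882] rel along tile y,z -1.066446471909102 -74.06814489195135
[[47 46 48 49 49 49 49 49 47 48 47 47]
 [47 48 49 50 53 39 54 53 48 48 48 47]
 [48 50 51 56 12  8 12 20 51 50 48 47]
 [50 56 27  7  9 10 11  8 32 53 50 49]
 [51 42  7  7  7  9 11 11 11 43 51 48]
 [56 12  8  6  6  6  6  6 11 20 48 49]
 [52  8  6  5  4  5  6  4 10  8 46 49]
 [55  2  5  5  4  6  5  5  9  5 46 50]
 [53 18  7  5  4  4  5  6  9 25 52 50]
 [47 44 13  8  7  7  7  9  8 47 50 49]
 [46 48 43 32 22 11 21 29 41 47 46 45]
 [46 45 46 49 46 42 48 48 48 48 45 46]
 [47 46 47 48 47 48 46 47 45 46 45 47]
 [48 48 49 46 49 47 49 49 46 46 47 47]]
```

```bash
python3 - <<'E'
from h import *
z=np.array([0,0,1.])
for n,a,b in(("scene",cp(66,108,120,190,6),cp(329,96,280,205,6)),("top",cp(335,172,340,165,6),cp(65,55,226,150,6))):
    A=hit(n,a,[0,0,.168],z);B=hit(n,b,[0,0,.168],z);d=B-A;print(n,A,B,np.linalg.norm(d),"yaw",np.degrees(np.arctan2(-d[0],d[1])),"mid",(A+B)/2)
    ry=d/np.linalg.norm(d);rx=np.array([ry[1],-ry[0],0]);O=(A+B)/2
    for q in("scene","top"):
        p=[293.1,226.9] if q=="scene" else cp(243,88,226,150,6)
        X=hit(q,p,O+.0115*rx,rx);print("   screw by",q,X,(X-O)@ry)
# top-view front-edge at several columns (batten front top edge, right half free): strongest gradient
t=cv2.imread("pics/top0.png");L=cv2.cvtColor(t,cv2.COLOR_BGR2LAB).astype(float)[...,2]
E_=[]
for c in list(range(240,262))+list(range(272,290)):
    y0=159+(c-237)*.217;r=np.arange(int(y0)-6,int(y0)+6);g=np.diff(L[r,c]);i=np.argmax(g);k=g[max(i-1,0):i+2];E_.append((c,r[max(i-1,0)]+.5+(np.arange(len(k))*k).sum()/k.sum()))
E_=np.array(E_);P=np.array([hit("top",e,[0,0,.168],z) for e in E_])
f=np.polyfit(P[:,1],P[:,0],1);print("line x=",f,"yaw",np.degrees(np.arctan(-f[0])),np.std(P[:,0]-np.polyval(f,P[:,1])))
E
```

```text
scene [ 0.5387 -0.3544  0.168 ] [0.6142 0.0636 0.168 ] 0.424769038200165 yaw -10.24071187558609 mid [ 0.5765 -0.1454  0.168 ]
   screw by scene [ 0.6108 -0.0199  0.1538] 0.12954998828677025
   screw by top [ 0.6111 -0.0186  0.1324] 0.13091967821138842
top [ 0.5343 -0.3547  0.168 ] [0.615  0.0577 0.168 ] 0.4201862659126929 yaw -11.068588664823821 mid [ 0.5747 -0.1485  0.168 ]
   screw by scene [ 0.6115 -0.02    0.1543] 0.13317799344753067
   screw by top [ 0.6118 -0.0185  0.1293] 0.1347847839697434
line x= [0.1781 0.605 ] yaw -10.096403188697817 0.00021914799338243235
```

send_rows(
  rows=[
    {"travel": [0,0,-3],"angular": [0,0,0]},
    {"travel": [0,0,-6],"angular": [0,0,0]},
    {"travel": [0,3,-7],"angular": [0,0,0]},
    {"travel": [-1,7,-7],"angular": [0,0,0]},
    {"travel": [-4,10,-7],"angular": [0,0,0]},
    {"travel": [-8,12,-7],"angular": [0,0,2]},
    {"travel": [-12,12,-7],"angular": [0,0,4]},
    {"travel": [-16,12,-7],"angular": [0,0,6]},
  ],
)

```text
clock: 5.7
tcp_pos: [0.6654, 0.1284, 0.3324]
ee_rot: [[0.148, 0.989, -0.001], [0.989, -0.148, -0.0], [-0.0, -0.001, -1.0]]
wrist_force: [0.4, 0.8, -2.6]
gripper_width: 0.0091
finger_force: 59.1
```

```bash
python3 -c "
from h import *
go([.6438,-.0258,.330],-10.3)"
```

```text
travel cm [-15.5718   0.1521   0.2444] angular [-0.0642  0.0241  1.7633] F [ 0.4398  0.77   -2.5613] tcp [0.6654 0.1284 0.3324]
```

send_rows(
  rows=[
    {"travel": [-4,0,0],"angular": [0,0,1]},
    {"travel": [-8,0.2,0.2],"angular": [0,0,1.8]},
    {"travel": [-12,0.2,0.2],"angular": [0,0,1.8]},
    {"travel": [-15,0.2,0.2],"angular": [0,0,1.8]},
    {"travel": [-15.6,0.2,0.2],"angular": [0,0,1.8]},
    {"travel": [-15.6,0.2,0.2],"angular": [0,0,1.8]},
    {"travel": [-15.6,0.2,0.2],"angular": [0,0,1.8]},
  ],
)

```text
clock: 6.58
tcp_pos: [0.6445, -0.0237, 0.3311]
ee_rot: [[0.177, 0.984, -0.0], [0.984, -0.177, 0.001], [0.001, -0.0, -1.0]]
wrist_force: [1.0, 0.5, -2.3]
gripper_width: 0.009
finger_force: 59.1
```

```bash
python3 -c "
from h import *
go([.6438,-.0258,.232],-10.3)"
```

```text
travel cm [-0.2231 -0.0292  9.9131] angular [-0.0113 -0.0324  0.0927] F [ 0.9552  0.5144 -2.3127] tcp [ 0.6445 -0.0237  0.3311]
```

send_rows(
  rows=[
    {"travel": [-0.2,0,2],"angular": [0,0,0]},
    {"travel": [-0.2,0,4],"angular": [0,0,0]},
    {"travel": [-0.2,0,6],"angular": [0,0,0]},
    {"travel": [-0.2,0,8],"angular": [0,0,0]},
    {"travel": [-0.2,0,9.5],"angular": [0,0,0]},
    {"travel": [-0.2,0,9.9],"angular": [0,0,0]},
    {"travel": [-0.2,0,9.9],"angular": [0,0,0]},
    {"travel": [-0.2,0,9.9],"angular": [0,0,0]},
  ],
)

```text
clock: 7.58
tcp_pos: [0.6447, -0.0269, 0.2335]
ee_rot: [[0.178, 0.984, 0.002], [0.984, -0.178, -0.0], [0.0, 0.002, -1.0]]
wrist_force: [-0.1, 0.1, -1.1]
gripper_width: 0.0093
finger_force: 59.0
```

```bash
python3 - <<'E'
from h import *
p=capture("scene");t=capture("top");cv2.imwrite("pics/s3f.png",p[:,:,::-1]);cv2.imwrite("pics/t3f.png",t[:,:,::-1])
go([.6438,-.0258,.232],-10.3)
a=cv2.resize(p[130:280,240:360],None,fx=4,fy=4);b=cv2.resize(t[110:260,220:295],None,fx=4,fy=4);cv2.imwrite("pics/c5.png",np.hstack([a,b])[:,:,::-1])
E
```

```text
travel cm [ 0.0898 -0.0997  0.148 ] angular [ 0.1128 -0.0127  0.0313] F [ 0.347  -0.4726 -1.9677] tcp [ 0.6446 -0.0269  0.2335]
```

View pics/c5.png

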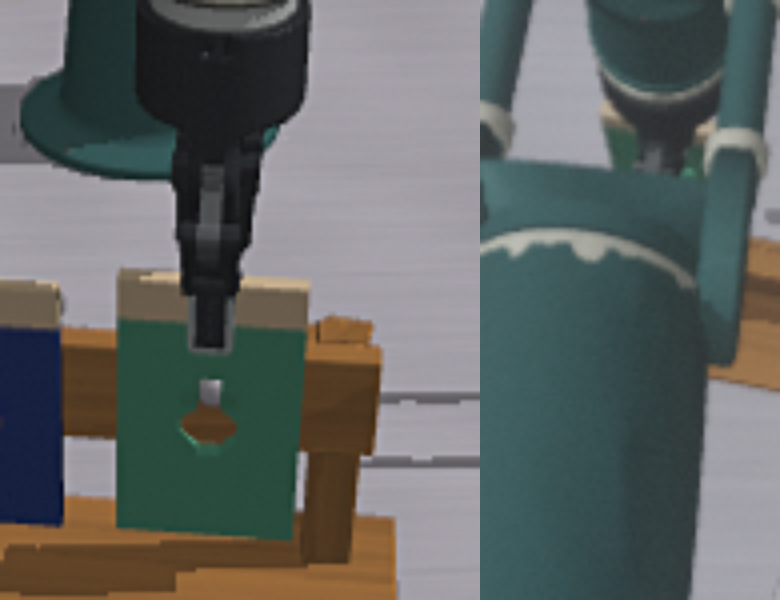

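The slot at crop (210,392) shows the grey screw head behind it, so lateral alignment looks close. The tile's front corners are at about (118,275), (308,291), (117,527) and (292,539), and the hole spans columns 180 to 237. Computing the correction now.

```bash
python3 - <<'E'
from h import *
s=state();R=s["ee_rot"];t=s["tcp_pos"];nx=R[:,1]
Q=[]
for n,x in(("TL",(118,275)),("TR",(308,291)),("BL",(117,527)),("BR",(292,539)),("holeL",(180,428)),("holeR",(237,428)),("slotL",(200,392)),("slotR",(222,392))):
    X=hit("scene",cp(*x,240,130,4),t+.005*nx,nx);d=X-t;Q.append(X);print(n,X,"rel",d@R[:,0]*1000,d[2]*1000)
c=np.mean(Q[:4],0)-.005*nx;print("tile centre",c)
rx=np.array([.984,-.179,0]);ry=np.array([.179,.984,0])
O=np.array([.6,-.0195,0])
S=hit("scene",[293.1,226.9],O+.0115*rx,rx);print("screw",S)
d=S-c;print("lateral err mm (screw-tile)",d@R[:,0]*1000,"z err of hole",(S[2]-(c[2]-.011))*1000,"rail x of tile",(c-O)@rx)
E
```

```text
TL [ 0.6416 -0.0714  0.2428] rel -44.3446751096968 9.295501666916811
TR [0.6575 0.0162 0.2404] rel 44.62841131647614 6.93251311984397
BL [ 0.6419 -0.0714  0.0917] rel -44.31203656858977 -141.75709030479564
BR [0.6579 0.0167 0.092 ] rel 45.19864800183946 -141.51634643947295
holeL [ 0.6473 -0.0409  0.1569] rel -13.360598058886975 -76.616857509442
holeR [ 0.6523 -0.0134  0.1592] rel 14.627448100338833 -74.31295040072436
slotL [ 0.6489 -0.0318  0.1792] rel -4.108706360491755 -54.286867862546856
slotR [ 0.6508 -0.0213  0.18  ] rel 6.5547697479966365 -53.437401401043886
tile centre [ 0.6448 -0.0266  0.1667]
screw [ 0.6116 -0.02    0.1543]
lateral err mm (screw-tile) 0.5072574298815058 z err of hole -1.3857072542740045 rail x of tile 0.045352626791146086
```

send_rows(
  rows=[
    {"travel": [0.05,-0.5,0.15],"angular": [0,0,0]},
    {"travel": [0.05,-1,0.15],"angular": [0,0,0]},
    {"travel": [0.05,-1.5,0.15],"angular": [0,0,0]},
    {"travel": [0.05,-1.9,0.15],"angular": [0,0,0]},
    {"travel": [0.05,-2.1,0.15],"angular": [0,0,0]},
    {"travel": [0.05,-2.1,0.15],"angular": [0,0,0]},
    {"travel": [0.05,-2.1,0.15],"angular": [0,0,0]},
  ],
)

```text
clock: 8.55
tcp_pos: [0.6236, -0.0226, 0.2308]
ee_rot: [[0.178, 0.984, 0.0], [0.984, -0.178, -0.0], [0.0, 0.0, -1.0]]
wrist_force: [-0.2, 0.2, -2.7]
gripper_width: 0.009
finger_force: 59.1
```

send_rows(
  rows=[
    {"travel": [0,-0.15,0],"angular": [0,0,0]},
    {"travel": [0,-0.3,0],"angular": [0,0,0]},
    {"travel": [0,-0.45,0],"angular": [0,0,0]},
    {"travel": [0,-0.6,0],"angular": [0,0,0]},
    {"travel": [0,-0.6,0],"angular": [0,0,0]},
  ],
)

```text
clock: 9.18
tcp_pos: [0.6174, -0.0214, 0.2308]
ee_rot: [[0.178, 0.984, -0.0], [0.984, -0.178, 0.0], [0.0, -0.0, -1.0]]
wrist_force: [0.4, 0.5, -2.2]
gripper_width: 0.0093
finger_force: 59.1
```

```bash
python3 - <<'E'
from h import *
p=capture("scene");cv2.imwrite("pics/s4f.png",p[:,:,::-1])
s=state();O=np.array([.6,-.0195,0]);rx=np.array([.984,-.179,0]);print(s["tcp_pos"],s["wrist_force"],s["torque"],"rail x",(s["tcp_pos"]-O)@rx)
cv2.imwrite("pics/c6.png",cv2.resize(p[180:280,240:340],None,fx=6,fy=6)[:,:,::-1])
E
```

```text
[ 0.6174 -0.0215  0.2308] [ 0.0433  0.0724 -2.2164] [0.0208 0.018  0.0084] rail x 0.017509118640080448
```

View pics/c6.png

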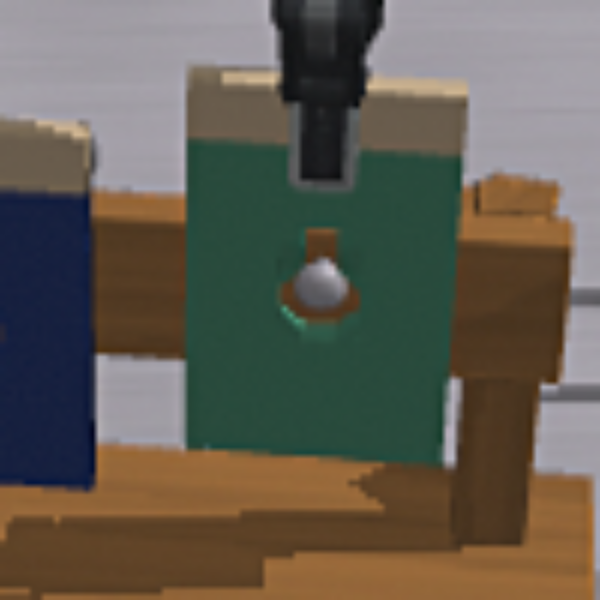

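The screw head at crop (321,285) sits centred in the hole at about (319,298) once parallax is allowed for, and there is no contact force. Pressing on toward the rail.

send_rows(
  rows=[
    {"travel": [0,-0.25,0],"angular": [0,0,0]},
    {"travel": [0,-0.5,0],"angular": [0,0,0]},
    {"travel": [0,-0.75,0],"angular": [0,0,0]},
    {"travel": [0,-0.95,0],"angular": [0,0,0]},
    {"travel": [0,-0.95,0],"angular": [0,0,0]},
  ],
)

```text
clock: 9.85
tcp_pos: [0.608, -0.0198, 0.2308]
ee_rot: [[0.178, 0.984, -0.0], [0.984, -0.178, -0.0], [-0.0, -0.0, -1.0]]
wrist_force: [0.5, 0.5, -2.1]
gripper_width: 0.0092
finger_force: 59.1
```

send_rows(
  rows=[
    {"travel": [0,-0.05,0],"angular": [0,0,0]},
    {"travel": [0,-0.1,0],"angular": [0,0,0]},
    {"travel": [0,-0.15,0],"angular": [0,0,0]},
    {"travel": [0,-0.15,0],"angular": [0,0,0]},
  ],
)

```text
clock: 10.35
tcp_pos: [0.6067, -0.0195, 0.2308]
ee_rot: [[0.178, 0.984, -0.0], [0.984, -0.178, -0.0], [-0.0, -0.0, -1.0]]
wrist_force: [-0.1, 0.1, -2.4]
gripper_width: 0.0096
finger_force: 59.1
```

send_rows(
  rows=[
    {"travel": [0,-0.05,0],"angular": [0,0,0]},
    {"travel": [0,-0.1,0],"angular": [0,0,0]},
    {"travel": [0,-0.1,0],"angular": [0,0,0]},
  ],
)

```text
clock: 10.72
tcp_pos: [0.6056, -0.0193, 0.2308]
ee_rot: [[0.178, 0.984, -0.0], [0.984, -0.178, -0.0], [-0.0, -0.0, -1.0]]
wrist_force: [0.2, 0.1, -2.3]
gripper_width: 0.0096
finger_force: 59.1
```

send_rows(
  rows=[
    {"travel": [0,-0.05,0],"angular": [0,0,0]},
    {"travel": [0,-0.1,0],"angular": [0,0,0]},
    {"travel": [0,-0.1,0],"angular": [0,0,0]},
  ],
)

```text
clock: 11.1
tcp_pos: [0.6047, -0.0191, 0.2308]
ee_rot: [[0.178, 0.984, 0.0], [0.984, -0.178, -0.0], [-0.0, 0.0, -1.0]]
wrist_force: [0.3, 0.2, -2.7]
gripper_width: 0.0092
finger_force: 59.1
```

send_rows(
  rows=[
    {"travel": [0,-0.05,0],"angular": [0,0,0]},
    {"travel": [0,-0.1,0],"angular": [0,0,0]},
    {"travel": [0,-0.1,0],"angular": [0,0,0]},
  ],
)

```text
clock: 11.48
tcp_pos: [0.6037, -0.019, 0.2308]
ee_rot: [[0.178, 0.984, 0.0], [0.984, -0.178, -0.0], [-0.0, 0.0, -1.0]]
wrist_force: [-0.4, 1.0, -2.2]
gripper_width: 0.0095
finger_force: 59.1
```

```bash
python3 -c "
from h import *
s=state();print(s['wrist_force'],s['torque'])"
```

```text
[-0.3746  0.9843 -2.1812] [ 0.0353  0.0401 -0.0095]
```

send_rows(
  rows=[
    {"travel": [0,-0.05,0],"angular": [0,0,0]},
    {"travel": [0,-0.05,0],"angular": [0,0,0]},
  ],
)

```text
clock: 11.72
tcp_pos: [0.6032, -0.0189, 0.2308]
ee_rot: [[0.178, 0.984, -0.0], [0.984, -0.178, -0.0], [-0.0, -0.0, -1.0]]
wrist_force: [0.2, -0.4, -1.5]
gripper_width: 0.0092
finger_force: 59.1
```

send_rows(
  rows=[
    {"travel": [0,-0.05,0],"angular": [0,0,0]},
    {"travel": [0,-0.05,0],"angular": [0,0,0]},
  ],
)

```text
clock: 11.98
tcp_pos: [0.6027, -0.0188, 0.2308]
ee_rot: [[0.178, 0.984, 0.0], [0.984, -0.178, 0.0], [0.0, 0.0, -1.0]]
wrist_force: [-0.2, -0.1, -2.2]
gripper_width: 0.0093
finger_force: 59.1
```

send_rows(
  rows=[
    {"travel": [0,-0.05,0],"angular": [0,0,0]},
    {"travel": [0,-0.05,0],"angular": [0,0,0]},
  ],
)

```text
clock: 12.22
tcp_pos: [0.6022, -0.0187, 0.2308]
ee_rot: [[0.178, 0.984, 0.0], [0.984, -0.178, -0.0], [-0.0, 0.0, -1.0]]
wrist_force: [-0.3, 0.1, -2.4]
gripper_width: 0.0095
finger_force: 59.1
```

send_rows(
  rows=[
    {"travel": [0,-0.05,0],"angular": [0,0,0]},
    {"travel": [0,-0.05,0],"angular": [0,0,0]},
  ],
)

```text
clock: 12.48
tcp_pos: [0.6017, -0.0186, 0.2308]
ee_rot: [[0.178, 0.984, -0.0], [0.984, -0.178, -0.0], [-0.0, -0.0, -1.0]]
wrist_force: [0.8, -0.4, -2.0]
gripper_width: 0.0089
finger_force: 59.1
```

send_rows(
  rows=[
    {"travel": [0,-0.05,0],"angular": [0,0,0]},
    {"travel": [0,-0.05,0],"angular": [0,0,0]},
  ],
)

```text
clock: 12.72
tcp_pos: [0.6014, -0.0186, 0.2308]
ee_rot: [[0.178, 0.984, 0.0], [0.984, -0.178, -0.0], [-0.0, 0.0, -1.0]]
wrist_force: [-0.0, -0.7, -2.3]
gripper_width: 0.0093
finger_force: 59.1
```

send_rows(
  rows=[
    {"travel": [0,-0.05,0],"angular": [0,0,0]},
    {"travel": [0,-0.05,0],"angular": [0,0,0]},
  ],
)

```text
clock: 12.98
tcp_pos: [0.6011, -0.0185, 0.2308]
ee_rot: [[0.178, 0.984, 0.001], [0.984, -0.178, -0.0], [-0.0, 0.001, -1.0]]
wrist_force: [2.1, 0.1, -2.7]
gripper_width: 0.0093
finger_force: 58.9
```

send_rows(
  rows=[
    {"travel": [0,-0.05,0],"angular": [0,0,0]},
    {"travel": [0,-0.05,0],"angular": [0,0,0]},
    {"travel": [0,-0.05,0],"angular": [0,0,0]},
  ],
)

```text
clock: 13.35
tcp_pos: [0.6009, -0.0185, 0.2309]
ee_rot: [[0.178, 0.984, 0.001], [0.984, -0.178, -0.0], [-0.0, 0.001, -1.0]]
wrist_force: [4.7, -1.6, -5.1]
gripper_width: 0.0089
finger_force: 58.7
```

```bash
python3 - <<'E'
from h import *
p=capture("scene");s=state();print(s["tcp_pos"],s["wrist_force"],s["torque"])
cv2.imwrite("pics/c7.png",cv2.resize(p[180:280,240:340],None,fx=6,fy=6)[:,:,::-1])
s=state();print(s["tcp_pos"],s["wrist_force"],s["torque"],s["ee_rot"])
E
```

```text
[ 0.6008 -0.0185  0.2309] [ 4.5764 -1.0264 -4.8459] [-0.1959 -1.0226  0.1207]
[ 0.6008 -0.0185  0.2309] [ 4.5764 -1.0264 -4.8459] [-0.1959 -1.0226  0.1207] [[ 0.1781  0.984   0.0013]
 [ 0.984  -0.1781 -0.0003]
 [-0.0001  0.0014 -1.    ]]
```

View pics/c7.png

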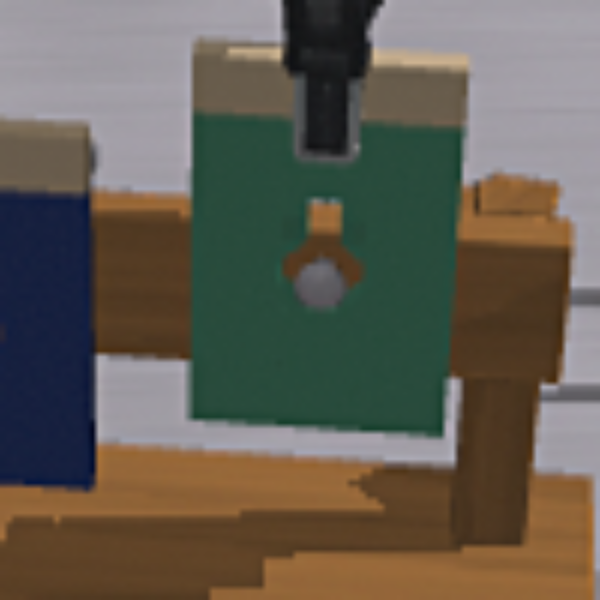

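The head at crop (320,285) now sits about 4 mm below the hole centre at about (322,269), and Fz is pulling down. The tile is a few mm too high, because the rail plane lies about 4 mm nearer the robot than I estimated. I'll back off slightly, lower the tile and press again.

send_rows(
  rows=[
    {"travel": [0,0.15,0],"angular": [0,0,0]},
    {"travel": [0,0.15,0.1],"angular": [0,0,0]},
    {"travel": [0,0.15,0.2],"angular": [0,0,0]},
    {"travel": [0,0.15,0.3],"angular": [0,0,0]},
    {"travel": [0,0.15,0.35],"angular": [0,0,0]},
    {"travel": [0,0.15,0.35],"angular": [0,0,0]},
  ],
)

```text
clock: 14.15
tcp_pos: [0.6015, -0.0186, 0.227]
ee_rot: [[0.178, 0.984, -0.001], [0.984, -0.178, 0.0], [-0.0, -0.001, -1.0]]
wrist_force: [-0.3, 0.1, -3.0]
gripper_width: 0.0092
finger_force: 59.1
```

```bash
cat > m.py <<'E'
from h import *
def meas(p,dx):
    # tile centre from green quad + screw blob, on tile face plane; dx = head mid ahead of face
    s=state();R=s["ee_rot"];t=s["tcp_pos"];nx=R[:,1]
    p=p.astype(int);r,g,b=p[...,0],p[...,1],p[...,2]
    m=((g-r>15)&(g>b)).astype(np.uint8);w=np.zeros_like(m);w[180:270,262:325]=m[180:270,262:325]
    n,l,st,_=cv2.connectedComponentsWithStats(w);i=1+np.argmax(st[1:,4]);h=cv2.convexHull(cv2.findContours((l==i).astype(np.uint8),0,1)[0][0])[:,0]
    q=[h[np.argmin(h@v)] for v in np.array([[1,1],[-1,1],[1,-1],[-1,-1]])];q=np.array(q)+[[-.5,-.5],[.5,-.5],[-.5,.5],[.5,.5]]
    X=np.array([hit("scene",a,t+.005*nx,nx) for a in q]);rel=np.c_[(X-t)@R[:,0],X[:,2]-t[2]]*1000
    sm=((p.max(2)-p.min(2)<18)&(p.max(2)>70)).astype(np.uint8);w=np.zeros_like(sm);w[215:240,284:304]=sm[215:240,284:304]
    n,l,st,ce=cv2.connectedComponentsWithStats(w);i=1+np.argmax(st[1:,4])
    S=hit("scene",ce[i],t+(.005+dx)*nx,nx);sr=[(S-t)@R[:,0]*1000,(S[2]-t[2])*1000]
    print("quad",q.tolist(),"\nrel",rel.round(1).tolist(),"\nblob",st[i],ce[i],"screw rel",np.round(sr,1),"F",s["wrist_force"],"tcp",t)
E
python3 - <<'E'
from m import *
p=capture("scene");meas(p,.001)
c=cv2.imread("pics/c7.png")[:,:,::-1];q=p.copy();q[180:280,240:340]=cv2.resize(c,(100,100),interpolation=cv2.INTER_AREA);meas(q,.0025)
E
```

```text
quad [[271.5, 200.5], [316.5, 202.5], [272.5, 251.5], [313.5, 253.5]] 
rel [[-44.8, -16.0], [44.4, -14.2], [-41.8, -143.8], [45.5, -141.6]] 
blob [289 223   9   9  54] [292.9259 226.8704] screw rel [ -0.2 -75.7] F [-0.1947  0.4674 -2.6356] tcp [ 0.6015 -0.0186  0.227 ]
quad [[271.5, 198.5], [315.5, 200.5], [271.5, 249.5], [313.5, 252.5]] 
rel [[-44.8, -11.3], [42.2, -9.7], [-44.0, -138.6], [45.4, -138.9]] 
blob [289 223   9   9  55] [292.9455 227.0545] screw rel [ -0.1 -75.1] F [-0.1947  0.4674 -2.6356] tcp [ 0.6015 -0.0186  0.227 ]
```

send_rows(
  rows=[
    {"travel": [-0.05,-0.1,0],"angular": [0,0,0]},
    {"travel": [-0.05,-0.13,0],"angular": [0,0,0]},
    {"travel": [-0.05,-0.13,0],"angular": [0,0,0]},
    {"travel": [-0.05,-0.13,0],"angular": [0,0,0]},
  ],
)

```text
clock: 14.7
tcp_pos: [0.6009, -0.0188, 0.2273]
ee_rot: [[0.178, 0.984, 0.001], [0.984, -0.178, 0.0], [0.0, 0.001, -1.0]]
wrist_force: [4.5, -0.3, -5.6]
gripper_width: 0.0094
finger_force: 58.7
```

send_rows(
  rows=[
    {"travel": [0,0,0.1],"angular": [0,0,0]},
    {"travel": [0,0,0.2],"angular": [0,0,0]},
    {"travel": [0,0,0.3],"angular": [0,0,0]},
    {"travel": [0,0,0.4],"angular": [0,0,0]},
    {"travel": [0,0,0.4],"angular": [0,0,0]},
  ],
)

```text
clock: 15.32
tcp_pos: [0.6008, -0.0192, 0.2236]
ee_rot: [[0.178, 0.984, 0.001], [0.984, -0.178, -0.001], [-0.0, 0.001, -1.0]]
wrist_force: [4.5, -1.9, 1.0]
gripper_width: 0.0089
finger_force: 59.6
```

send_rows(
  rows=[
    {"travel": [0,0,0.1],"angular": [0,0,0]},
    {"travel": [0,0,0.2],"angular": [0,0,0]},
    {"travel": [0,0,0.3],"angular": [0,0,0]},
    {"travel": [0,0,0.3],"angular": [0,0,0]},
  ],
)

```text
clock: 15.82
tcp_pos: [0.6009, -0.019, 0.2205]
ee_rot: [[0.178, 0.984, 0.001], [0.984, -0.178, -0.0], [-0.0, 0.001, -1.0]]
wrist_force: [4.6, -0.9, 1.2]
gripper_width: 0.0092
finger_force: 59.6
```

```bash
python3 -c "
from m import *
meas(capture('scene'),.0025);s=state();print(s['torque'],s['ee_rot'])"
```

```text
quad [[271.5, 202.5], [316.5, 205.5], [270.5, 253.5], [312.5, 256.5]] 
rel [[-44.3, -14.4], [45.3, -14.9], [-45.6, -143.2], [44.4, -143.4]] 
blob [289 223   9   9  55] [292.8727 226.9273] screw rel [  0.3 -68.4] F [ 5.4408 -1.9752  0.5125] tcp [ 0.6008 -0.019   0.2204]
[-0.3048 -1.0711  0.1983] [[ 0.1782  0.984   0.0011]
 [ 0.984  -0.1782 -0.0003]
 [-0.0001  0.0011 -1.    ]]
```

send_rows(
  rows=[
    {"travel": [0,0,0.1],"angular": [0,0,0]},
    {"travel": [0,0,0.2],"angular": [0,0,0]},
    {"travel": [0,0,0.3],"angular": [0,0,0]},
    {"travel": [0,0,0.3],"angular": [0,0,0]},
  ],
)

```text
clock: 16.38
tcp_pos: [0.6009, -0.019, 0.2175]
ee_rot: [[0.178, 0.984, 0.001], [0.984, -0.178, -0.0], [0.0, 0.001, -1.0]]
wrist_force: [5.4, -1.5, 0.4]
gripper_width: 0.0096
finger_force: 59.6
```

send_rows(
  rows=[
    {"travel": [0,0,0.1],"angular": [0,0,0]},
    {"travel": [0,0,0.2],"angular": [0,0,0]},
    {"travel": [0,0,0.3],"angular": [0,0,0]},
    {"travel": [0,0,0.3],"angular": [0,0,0]},
  ],
)

```text
clock: 16.88
tcp_pos: [0.6009, -0.0189, 0.2145]
ee_rot: [[0.178, 0.984, 0.001], [0.984, -0.178, -0.0], [0.0, 0.001, -1.0]]
wrist_force: [5.8, -1.3, 0.1]
gripper_width: 0.0092
finger_force: 59.6
```

send_rows(
  rows=[
    {"travel": [0,0,0.1],"angular": [0,0,0]},
    {"travel": [0,0,0.2],"angular": [0,0,0]},
    {"travel": [0,0,0.3],"angular": [0,0,0]},
    {"travel": [0,0,0.3],"angular": [0,0,0]},
  ],
)

```text
clock: 17.38
tcp_pos: [0.6009, -0.0189, 0.2122]
ee_rot: [[0.178, 0.984, 0.001], [0.984, -0.178, -0.0], [0.0, 0.001, -1.0]]
wrist_force: [4.3, -0.8, 5.4]
gripper_width: 0.0092
finger_force: 60.5
```

send_rows(
  rows=[
    {"travel": [0,0,0.1],"angular": [0,0,0]},
    {"travel": [0,0,0.2],"angular": [0,0,0]},
    {"travel": [0,0,0.3],"angular": [0,0,0]},
    {"travel": [0,0,0.3],"angular": [0,0,0]},
  ],
)

```text
clock: 17.88
tcp_pos: [0.6009, -0.0189, 0.2093]
ee_rot: [[0.178, 0.984, 0.002], [0.984, -0.178, -0.0], [0.0, 0.002, -1.0]]
wrist_force: [3.0, -0.9, 5.0]
gripper_width: 0.0094
finger_force: 60.5
```

send_rows(
  rows=[
    {"travel": [0,0,0.1],"angular": [0,0,0]},
    {"travel": [0,0,0.2],"angular": [0,0,0]},
    {"travel": [0,0,0.3],"angular": [0,0,0]},
    {"travel": [0,0,0.3],"angular": [0,0,0]},
  ],
)

```text
clock: 18.38
tcp_pos: [0.6009, -0.0189, 0.2063]
ee_rot: [[0.178, 0.984, 0.002], [0.984, -0.178, -0.0], [0.0, 0.002, -1.0]]
wrist_force: [4.8, -0.8, 5.0]
gripper_width: 0.0092
finger_force: 60.5
```

```bash
python3 -c "
from m import *
meas(capture('scene'),.0035);s=state();print(s['torque'])"
```

```text
quad [[271.5, 208.5], [315.5, 211.5], [270.5, 258.5], [312.5, 261.5]] 
rel [[-44.3, -14.4], [44.0, -15.0], [-45.7, -142.7], [44.9, -142.8]] 
blob [289 223   9   9  55] [293.0182 227.4   ] screw rel [  0.5 -54.7] F [ 5.0063 -1.2199  5.1315] tcp [ 0.6009 -0.0189  0.2063]
[-0.2302 -0.7804  0.2064]
```

send_rows(
  rows=[
    {"travel": [0,0,0.1],"angular": [0,0,0]},
    {"travel": [0,0,0.2],"angular": [0,0,0]},
    {"travel": [0,0,0.25],"angular": [0,0,0]},
    {"travel": [0,0,0.25],"angular": [0,0,0]},
  ],
)

```text
clock: 18.92
tcp_pos: [0.601, -0.0189, 0.204]
ee_rot: [[0.178, 0.984, 0.002], [0.984, -0.178, -0.0], [0.0, 0.002, -1.0]]
wrist_force: [4.2, -1.5, 6.0]
gripper_width: 0.0091
finger_force: 60.5
```

send_rows(
  rows=[
    {"travel": [0,0,0.05],"angular": [0,0,0]},
    {"travel": [0,0,0.1],"angular": [0,0,0]},
    {"travel": [0,0,0.1],"angular": [0,0,0]},
  ],
)

```text
clock: 19.3
tcp_pos: [0.6009, -0.0189, 0.203]
ee_rot: [[0.178, 0.984, 0.002], [0.984, -0.178, -0.0], [0.0, 0.002, -1.0]]
wrist_force: [4.8, -0.7, 5.4]
gripper_width: 0.0091
finger_force: 60.5
```

send_rows(
  rows=[
    {"travel": [0,0,0.05],"angular": [0,0,0]},
    {"travel": [0,0,0.05],"angular": [0,0,0]},
    {"travel": [0,0,0.05],"angular": [0,0,0]},
  ],
)

```text
clock: 19.68
tcp_pos: [0.6009, -0.0189, 0.2025]
ee_rot: [[0.178, 0.984, 0.002], [0.984, -0.178, -0.0], [0.0, 0.002, -1.0]]
wrist_force: [3.7, -0.3, 6.7]
gripper_width: 0.0093
finger_force: 60.6
```

send_rows(
  rows=[
    {"travel": [0,0,0.05],"angular": [0,0,0]},
    {"travel": [0,0,0.05],"angular": [0,0,0]},
    {"travel": [0,0,0.05],"angular": [0,0,0]},
  ],
)

```text
clock: 20.05
tcp_pos: [0.6009, -0.0189, 0.202]
ee_rot: [[0.178, 0.984, 0.002], [0.984, -0.178, -0.0], [0.0, 0.002, -1.0]]
wrist_force: [4.0, -1.0, 6.2]
gripper_width: 0.0094
finger_force: 60.6
```

send_rows(
  rows=[
    {"travel": [0,0,0.05],"angular": [0,0,0]},
    {"travel": [0,0,0.05],"angular": [0,0,0]},
    {"travel": [0,0,0.05],"angular": [0,0,0]},
  ],
)

```text
clock: 20.42
tcp_pos: [0.6009, -0.0189, 0.2015]
ee_rot: [[0.178, 0.984, 0.002], [0.984, -0.178, -0.0], [0.0, 0.002, -1.0]]
wrist_force: [4.1, -0.5, 6.2]
gripper_width: 0.0092
finger_force: 60.6
```

send_rows(
  rows=[
    {"travel": [0,0,0.05],"angular": [0,0,0]},
    {"travel": [0,0,0.05],"angular": [0,0,0]},
    {"travel": [0,0,0.05],"angular": [0,0,0]},
  ],
)

```text
clock: 20.8
tcp_pos: [0.6009, -0.0189, 0.2011]
ee_rot: [[0.178, 0.984, 0.002], [0.984, -0.178, -0.0], [0.0, 0.002, -1.0]]
wrist_force: [3.5, 0.1, 6.9]
gripper_width: 0.0095
finger_force: 60.7
```

```bash
python3 -c "
from m import *
meas(capture('scene'),.004)"
```

```text
quad [[271.5, 211.5], [315.5, 213.5], [271.5, 260.5], [312.5, 263.5]] 
rel [[-44.3, -16.4], [44.3, -14.5], [-43.4, -142.8], [45.2, -143.1]] 
blob [289 224   9   8  56] [293.1071 227.5357] screw rel [  0.7 -49.5] F [ 3.5565 -1.0261  7.194 ] tcp [ 0.6009 -0.0189  0.2011]
```

send_rows(
  rows=[
    {"travel": [0,0,0.03],"angular": [0,0,0]},
    {"travel": [0,0,0.03],"angular": [0,0,0]},
    {"travel": [0,0,0.03],"angular": [0,0,0]},
  ],
)

```text
clock: 21.22
tcp_pos: [0.6009, -0.0189, 0.201]
ee_rot: [[0.178, 0.984, 0.002], [0.984, -0.178, -0.0], [0.0, 0.002, -1.0]]
wrist_force: [3.3, -1.4, 7.9]
gripper_width: 0.0092
finger_force: 60.8
```

send_rows(
  rows=[
    {"travel": [0,0,0.03],"angular": [0,0,0]},
    {"travel": [0,0,0.03],"angular": [0,0,0]},
    {"travel": [0,0,0.03],"angular": [0,0,0]},
  ],
)

```text
clock: 21.6
tcp_pos: [0.601, -0.0189, 0.201]
ee_rot: [[0.178, 0.984, 0.002], [0.984, -0.178, -0.0], [0.0, 0.002, -1.0]]
wrist_force: [3.3, -0.5, 8.6]
gripper_width: 0.0092
finger_force: 61.0
```

The motion has stalled at z=0.201 while the force rises, so the tile is home. I'll relieve the load and then let go.

send_rows(
  rows=[
    {"travel": [0,0.05,-0.1],"angular": [0,0,0]},
    {"travel": [0,0.08,-0.2],"angular": [0,0,0]},
    {"travel": [0,0.08,-0.25],"angular": [0,0,0]},
    {"travel": [0,0.08,-0.25],"angular": [0,0,0]},
  ],
)

```text
clock: 22.1
tcp_pos: [0.6009, -0.019, 0.2011]
ee_rot: [[0.178, 0.984, -0.001], [0.984, -0.178, 0.0], [0.0, -0.001, -1.0]]
wrist_force: [3.3, -0.4, -0.5]
gripper_width: 0.0092
finger_force: 59.5
```

send_rows(
  hand=0.6,
  rows=[
    {"travel": [0,0,0],"angular": [0,0,0]},
    {"travel": [0,0,0],"angular": [0,0,0]},
    {"travel": [0,0,0],"angular": [0,0,0]},
    {"travel": [0,0,0],"angular": [0,0,0]},
    {"travel": [0,0,0],"angular": [0,0,0]},
  ],
)

```text
clock: 22.72
tcp_pos: [0.6011, -0.019, 0.2016]
ee_rot: [[0.178, 0.984, -0.0], [0.984, -0.178, 0.0], [-0.0, -0.0, -1.0]]
wrist_force: [0.2, 0.2, 0.9]
gripper_width: 0.034
finger_force: 0.0
```

```bash
python3 -c "
from m import *
meas(capture('scene'),.004)"
```

```text
quad [[271.5, 211.5], [315.5, 213.5], [271.5, 260.5], [312.5, 263.5]] 
rel [[-44.2, -16.9], [44.4, -15.0], [-43.3, -143.4], [45.3, -143.7]] 
blob [289 224   9   8  56] [293.1071 227.5357] screw rel [  0.8 -50. ] F [ 0.2657 -0.0786  0.7267] tcp [ 0.6011 -0.019   0.2017]
```

The tile did not move on release. Retreating straight up.

send_rows(
  rows=[
    {"travel": [0,0,-1],"angular": [0,0,0]},
    {"travel": [0,0,-2.5],"angular": [0,0,0]},
    {"travel": [0,0,-5],"angular": [0,0,0]},
    {"travel": [0,0,-8],"angular": [0,0,0]},
    {"travel": [0,0,-12],"angular": [0,0,0]},
    {"travel": [0,0,-15],"angular": [0,0,0]},
    {"travel": [0,0,-15],"angular": [0,0,0]},
    {"travel": [0,0,-15],"angular": [0,0,0]},
  ],
)

```text
clock: 23.78
tcp_pos: [0.601, -0.019, 0.3516]
ee_rot: [[0.178, 0.984, -0.0], [0.984, -0.178, -0.0], [-0.0, -0.0, -1.0]]
wrist_force: [-0.5, -0.3, -0.4]
gripper_width: 0.0341
finger_force: 0.0
```

```bash
python3 - <<'E'
from h import *
p=capture("scene").astype(int);p2=p.copy()
r,g,b=p[...,0],p[...,1],p[...,2]
m=((g-r>15)&(g>b)).astype(np.uint8);w=np.zeros_like(m);w[180:270,262:325]=m[180:270,262:325]
n,l,st,_=cv2.connectedComponentsWithStats(w);i=1+np.argmax(st[1:,4]);h=cv2.convexHull(cv2.findContours((l==i).astype(np.uint8),0,1)[0][0])[:,0]
q=np.array([h[np.argmin(h@v)] for v in np.array([[1,1],[-1,1],[1,-1],[-1,-1]])])+[[-.5,-.5],[.5,-.5],[-.5,.5],[.5,.5]]
nx=np.array([.984,-.178,0]);ry=np.array([.178,.984,0]);t=np.array([.6011,-.019,.2016])
X=np.array([hit("scene",a,t+.005*nx,nx) for a in q]);print(q.tolist(),(np.c_[(X-t)@ry,X[:,2]]*1000).round(1).tolist())
# changes elsewhere vs the first picture
d=np.abs(p-cv2.imread("pics/scene0.png")[:,:,::-1].astype(int)).max(2)>40
for nme,(x0,x1,y0,y1) in dict(hung=(140,262,190,270),rack_others=(385,410,165,250),redjar=(400,445,270,325)).items():print(nme,d[y0:y1,x0:x1].sum())
print(state()["wrist_force"],state()["clock"])
E
```

```text
[[271.5, 211.5], [315.5, 213.5], [271.5, 260.5], [312.5, 263.5]] [[-44.2, 184.8], [44.4, 186.7], [-43.4, 58.3], [45.3, 58.0]]
hung 675
rack_others 132
redjar 0
[0.529  0.4752 0.5887] 23.825
```

```bash
python3 - <<'E'
from h import *
A=cv2.imread("pics/scene0.png")[:,:,::-1].astype(int);B=capture("scene").astype(int)
def cen(p,f,x0,x1,y0,y1):
    m=f(p[...,0],p[...,1],p[...,2])[y0:y1,x0:x1];y,x=np.nonzero(m);return len(x),round(x.mean(),2),round(y.mean(),2)
F=dict(blue=(lambda r,g,b:(b-r>40),205,262,190,270),brown=(lambda r,g,b:(r+g+b<130),140,205,195,265),ochre=(lambda r,g,b:(r-b>70)&(g-b>35)&(r>90),388,412,175,215),
 cream=(lambda r,g,b:(r>100)&(r-b>20)&(r-b<60)&(r>g),395,445,183,200))
for k,(f,*w) in F.items(): print(k,cen(A,f,*w),cen(B,f,*w))
# sub-pixel edges of the hung green tile
G=(B[...,1]-B[...,0]).astype(float);nx=np.array([.984,-.178,0]);ry=np.array([.178,.984,0]);t=np.array([.6059,-.0199,0])
def edge(v):
    v=np.clip(v,0,25)/25;return v
bot=[];
for c in range(278,308,2):
    v=edge(G[250:272,c]);bot.append((c,250-.5+v.sum()+ (0)))
P=np.array([hit("scene",a,t,nx) for a in bot]);y=P@ry;k=np.polyfit(y,P[:,2],1);print("bottom slope deg",np.degrees(np.arctan(k[0])),np.std(P[:,2]-np.polyval(k,y)))
for s,(x0,x1) in(("L",(262,285)),("R",(300,325))):
    e=[]
    for r in range(217,256,2):
        v=edge(G[r,x0:x1]);e.append((x1-.5-v.sum() if s=="L" else x0-.5+v.sum(),r))
    P=np.array([hit("scene",a,t,nx) for a in e]);k=np.polyfit(P[:,2],P@ry,1);print(s,"slope deg",np.degrees(np.arctan(k[0])),np.std(P@ry-np.polyval(k,P[:,2])))
E
```

```text
blue (646, np.float64(28.84), np.float64(45.69)) (594, np.float64(28.8), np.float64(45.13))
brown (1951, np.float64(30.64), np.float64(35.67)) (1953, np.float64(30.69), np.float64(35.67))
ochre (261, np.float64(9.62), np.float64(22.45)) (258, np.float64(9.61), np.float64(22.44))
cream (399, np.float64(28.13), np.float64(7.94)) (397, np.float64(28.18), np.float64(7.98))
bottom slope deg -0.49708756832758194 0.0006521108295596297
L slope deg 0.9259375559404999 0.0004610747370660157
R slope deg -0.12223299380095556 0.0004446696201086998
```

```bash
python3 -c "
from workcell import *
print(job_done())"
```

```text
the job is handed in; nothing more can be done
None
```

The green tile is hanging on the free screw, glazed face out, fully home and flush, within about half a degree of straight, and released; the other tiles and the red jar show no movement on camera (blue jar, brush and rib not re-checked), and I handed the job in at about 24 s.

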